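# Free a specimen casting from its lipped mould

### The job

Free the blue cast specimen block from the open aluminium mould and set it down, not dropped, lying flat with its rib up, lengthwise on the floor of the white inspection tray; then let go. The block's two ends are caught under the mould's end lips, and only one of the two ends, which you cannot see and must find by feel, has a recess deep enough: slide the block all the way into that end, tip the other end up past its lip and draw the block out, without forcing it hard against the mould. Leave the jar, the slide box and the lens case where they are.

Things in the scene. Friction and masses are not known exactly. Their poses are not given: they have to be found in the camera images.
- casting: Blue resin casting, 0.25 to 0.5 kg. Origin: centre of its underside; x along its length, z up. A flange 124 x 52 mm (x by y), 7 mm thick; on it a body 74 x 38 mm up to z = 22 mm; on that the grip rib up to 54 mm; all centred. It starts flat on the cavity floor, along the mould, within 2 mm of midway between the lips, loose and free to slide lengthwise.
- casting_rib (a point): Centre of the top of the casting's grip rib, 54 mm above its underside. The rib is 70 mm long (casting x), 14 mm thick (y) and stands 32 mm above the body; grip it across y from above.
- mould: Aluminium mould, fixed, 200 x 90 mm, 25 mm high. Origin: centre of its underside; x along its length, z up. Cavity floor 6 mm above the origin; cavity 56 mm wide (y) between full-height walls. A dark steel lip roofs the cavity at each end, from 54 to 92 mm either side of centre along x; with the block centred each flange end reaches 8 mm under its lip.
- mould_lip (a point): Middle of the inner top edge of the +x lip (54 mm along +x from the mould's centre); the -x lip mirrors it. Lip top 25 mm, underside 21 mm above the mould's underside: 15 mm of room above the cavity floor. The opening between the lips is 108 mm long.
- mould_cavity (a point): Centre of the cavity floor. Hidden under each lip is a solid stop. At one end (random, +x or -x) the centred block can go only 3 mm before it stops; at the other end 16 mm (stop face 78 mm from this point), and then its opposite end is 8 mm clear of its lip. There it can be tipped 0.2 to 0.28 rad about the recessed end and drawn out along its own tilted length.
- tray: White inspection tray with a grey floor pad, fixed to the bench, 160 x 86 mm outside, 150 x 76 mm inside, rim 20 mm high. Origin: centre of its underside; x along its length, z up. Its inner floor is 5 mm above the origin. The block may lie either way round in it.
- jar: Bystander: closed amber jar, 52 mm across, 75 mm high; origin at the centre of its underside.
- slide_box: Bystander: grey slide box, 90 x 60 x 30 mm high; origin at the centre of its underside.
- lens_case: Bystander: black round lens case, 54 mm across, 50 mm high; origin at the centre of its underside.
Things that resemble listed ones, but are neither listed nor needed, are in the scene too. Of the things like the casting, leave any that is black or purple; of the rest the smaller one is meant.

How it is judged:
By the outcome, as a careful person would: the job done as asked, in the order asked, and still so for the second after the job is handed in, with the robot touching nothing.
It also fails if it takes over 48 s, if anything falls off the work surface, if the arm or the gripper's body presses on something with over 40 N, if the wrist force passes 120 N, or if a joint passes its speed limit or range.

### The arm

A 6-joint arm with a two-finger parallel gripper is mounted at the origin on the work surface. World frame = base frame: x ahead of the robot, y to its left, z up, the work surface at z = 0. Lengths are in m, angles in rad, forces in N, time in s.
With the tool pointing down it reaches from about 0.35 to 0.85 m from the base axis. Payload 8.1 kg.
Tool frame: the origin (TCP) lies at the very end of the fingers, on their centre line; the grasp point (between the pads) lies 19 mm behind it (robot.pinch_z is the distance from the TCP to the grasp point, in m); x points along the fingers, z is the direction in which the jaws open and shut, and the axes are right-handed (so a half turn about x gives the same grasp; the last joint's range is limited). The gripper opens to 93 mm and grips with 3 to 60 N. Pads are 15 mm wide; open, the fingers measure 128 mm over their backs; the gripper's body (75 mm by 188 mm) begins 65 mm behind the grasp point.
Start: joints at [-1.435, 0.13, 1.488, -0, 1.523, -0.085], TCP at [0.131, -0.585, 0.219] pointing down, gripper open.
Joint ranges: [-2.96, 2.96], [-0.89, 2.26], [0.02, 2.5], [-1.34, 4.48], [0, 2.73], [-2.66, 2.66]. Speed limits (rad/s): [2.39, 2.39, 2.79, 3.14, 3.14, 3.14].

### API

Orientations are given as a rotation vector (axis times angle).
In Python, from plant import robot, optics, ticket gives the robot as it stands.
- The arm moves only by the tool jog_arm, never from a script. Its argument "targets" is a list of rows, each a list of 7 numbers: the shift along the tool's x, y, z in cm, then the turn, a rotation vector about the tool's x, y, z in degrees, then the closure, from 0 (fully open) to 1 (shut). In form: [[dx, dy, dz, ax, ay, az, grip], ...]. A call has 1 to 5 rows; each row is the pose to reach, as a shift and turn from the pose measured when the call began, along the tool's axes at that moment; what a row does not reach only later rows make up. A row lasts 1/8 s, in which the tool goes at most 62.5 mm and 10.7 degrees, less where a joint would pass 70% of its speed; a pose out of reach is approached as far as the arm can. A call with a gripper value outside its range is refused whole. The fingers move at their own pace and stop on an object; "squeeze" is the grip in N (left out, the last holds). Time passes only in rows, so rows that repeat a pose let the fingers close. It gives the time, the measured TCP pose, the force and the opening at its end, in the units of the state.
- robot.read_state(): the state, without advancing time (a new reading comes with each control period).
- optics.read_camera(name): name is "scene" or "top" or "wrist"; returns a dict with "frame" (400x640x3 uint8, red, green, blue), "vertical_fov" (degrees; the focal length in pixels is half the picture's height over the tangent of half this angle, whatever the lens; pixels are square), "cx", "cy" (the principal point, pixels), "k1" (the pictures are not rectified: a ray, as slopes to the right and down, at radius r is drawn at 1 + k1 r^2 times it, then the intrinsics apply), "R" (3x3) and "t" (3): a world point X has camera coordinates R X + t. Camera axes: x right, y down, z forward; pixel columns grow to the right and rows downward; lengths in m; the calibration is good to about 2 mm. A picture is of the moment at which its call begins. There is no depth.
- ticket.close_job(): hands the job in, once; it reports no verdict.
The state is a dict: "t": time; "q": joint angles; "dq": joint speeds; "joint_torque": joint torques, N m; "tool_pos": TCP position; "orientation": TCP orientation; "force": force on the tool from outside, world axes, zero at the start; "wrist_torque": the same for the moment, N m; "opening": finger opening in m.
Only numpy, scipy, OpenCV 4.12 (cv2) and the standard library are available. Lean on these libraries where they do the work, as an engineer would, in place of code of your own. Each camera call takes 0.05 s, during which the arm holds its last target.

## Working session

There is one attempt and no reset: what is moved stays moved. The work goes in short steps, Python scripts to look and compute and a tool call to move; the robot and the scene stay as the last step left them, time stands still between calls to the robot, and variables do not carry over. Pictures are saved under pics/ and viewed, and the job is handed in when it is done.

Besides the shell and the picture viewer there is one more tool, called after "Emit:" as name([rows], argument=value, ...), one row to a line, values as JSON. jog_arm: Moves the arm, as the interface text tells. Its arguments: {"type":"object","properties":{"targets":{"type":"array"},"squeeze":{"type":"number"}},"required":["targets"]}

```bash
ls; mkdir -p pics
python3 - <<'E'
from plant import robot, optics, ticket
import cv2
print(robot.read_state(), robot.pinch_z)
for n in ("scene","top","wrist"):
    c=optics.read_camera(n); cv2.imwrite(f"pics/{n}0.png",c["frame"][:,:,::-1])
    print(n,{k:v for k,v in c.items() if k!="frame"})
E
```

```text
pics
{'t': 0.0, 'q': array([-1.43539878e+00,  1.31137909e-01,  1.48927560e+00, -3.72934883e-05,
        1.52298244e+00, -8.53937154e-02]), 'dq': array([-0.00056588,  0.00117016,  0.00014891,  0.00030801, -0.00087407,
       -0.00071619]), 'joint_torque': array([ 8.24719300e-04, -5.59842324e+01, -4.91756845e+01,  7.67571037e-02,
        3.59640957e-02, -1.92009088e-04]), 'tool_pos': array([ 0.13133647, -0.58487204,  0.21760335]), 'orientation': array([ 1.04624401,  1.30695019, -1.04421032]), 'force': array([ 0.15032509, -0.68191042,  0.56684375]), 'wrist_torque': array([-0.00542332,  0.03092641,  0.05425303]), 'opening': 0.09282935326752093} 0.0188
scene {'vertical_fov': 55.03959396240698, 'cx': 316.64651979812163, 'cy': 198.29309411802322, 'k1': -0.09372256009044432, 'R': array([[ 0.66111059,  0.75018436, -0.01249823],
       [ 0.50878301, -0.46049061, -0.72738452],
       [-0.55142781,  0.47452273, -0.68611628]]), 't': array([-0.38873541, -0.23669456,  1.6566296 ])}
top {'vertical_fov': 47.29834718730571, 'cx': 311.5382234088027, 'cy': 198.86548726279096, 'k1': -0.08061890842793103, 'R': array([[-0.00699039, -0.99993375, -0.00914462],
       [-0.99318892,  0.00800627, -0.11623968],
       [ 0.11630519,  0.00826977, -0.99317909]]), 't': array([0.00877549, 0.57726739, 1.67481177])}
wrist {'vertical_fov': 67.43924305939262, 'cx': 316.4434893196401, 'cy': 200.6843991871218, 'k1': 0.0008785711465308423, 'R': array([[ 0.21866479, -0.97579861, -0.00166665],
       [-0.93252714, -0.20947055,  0.29413469],
       [-0.28736533, -0.0627627 , -0.95576253]]), 't': array([-0.59926042, -0.03488019,  0.39331868])}
```

View pics/top0.png

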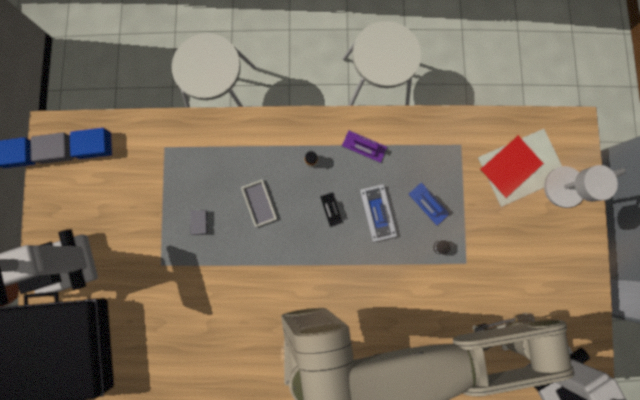

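View pics/scene0.png

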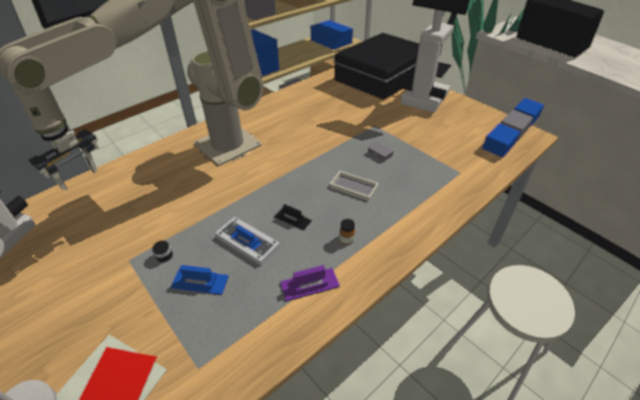

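View pics/wrist0.png

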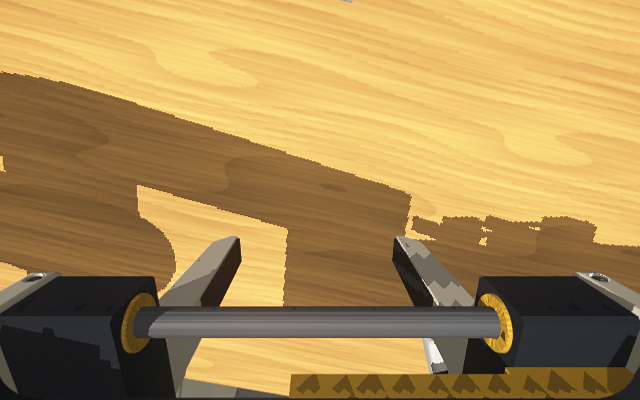

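Top view: the blue casting is in the mould at about (378,212), the tray is at (259,203), and a larger blue decoy sits at (428,203). I'll zoom in next.

```bash
cat > h.py <<'E'
import numpy as np, cv2
from scipy.spatial.transform import Rotation as Ro
def K(c):
    f=200/np.tan(np.radians(c["vertical_fov"]/2)); return f
def proj(c,X):
    X=np.atleast_2d(X); p=X@np.array(c["R"]).T+c["t"]; s=p[:,:2]/p[:,2:]
    s=s*(1+c["k1"]*(s**2).sum(1,keepdims=True)); return s*K(c)+[c["cx"],c["cy"]]
def unproj(c,uv,z):
    uv=np.atleast_2d(uv).astype(float); d=(uv-[c["cx"],c["cy"]])/K(c); s=d.copy()
    for _ in range(20): s=d/(1+c["k1"]*(s**2).sum(1,keepdims=True))
    R=np.array(c["R"]); o=-R.T@c["t"]; r=np.c_[s,np.ones(len(s))]@R
    return o+r*((z-o[2])/r[:,2])[:,None]
E
python3 - <<'E'
import cv2
i=cv2.imread('pics/top0.png'); 
cv2.imwrite('pics/t_z.png',cv2.resize(i[160:260,225:425],None,fx=4,fy=4,interpolation=cv2.INTER_CUBIC))
i=cv2.imread('pics/scene0.png'); 
cv2.imwrite('pics/s_z.png',cv2.resize(i[160:280,200:400],None,fx=4,fy=4,interpolation=cv2.INTER_CUBIC))
E
```

```text
(no output)
```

View pics/t_z.png

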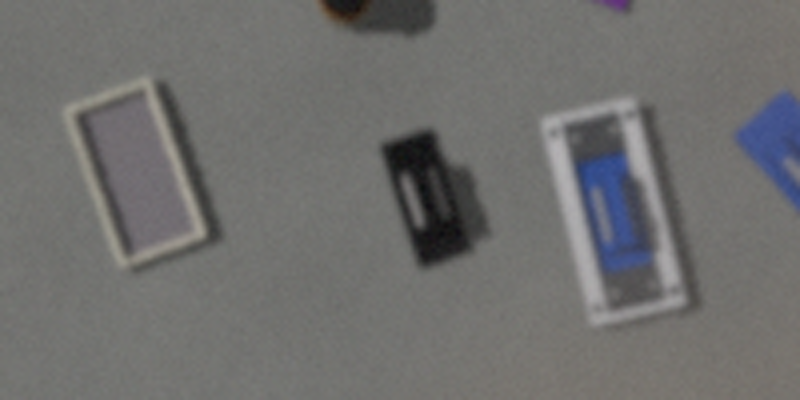

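View pics/s_z.png

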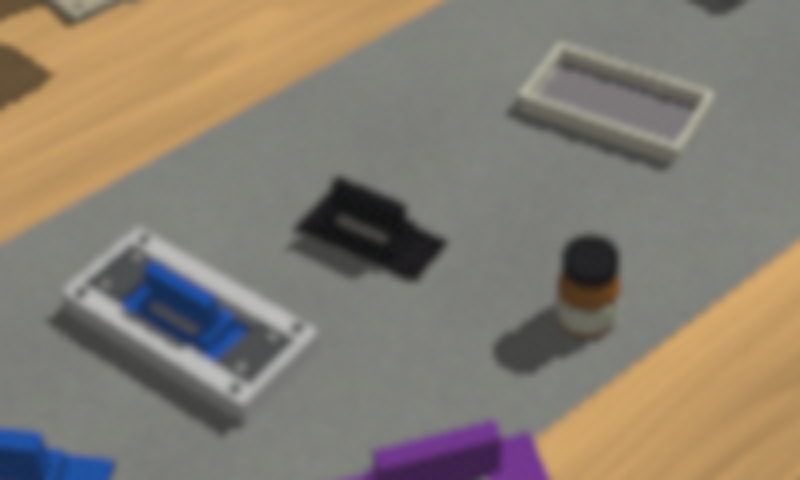

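```bash
cat > m.py <<'E'
from plant import optics
from h import *
from scipy.optimize import least_squares
T=optics.read_camera("top");S=optics.read_camera("scene")
def tz(a): return (np.array(a,float)+.5)/4-.5+[225,160]
def sz(a): return (np.array(a,float)+.5)/4-.5+[200,160]
def fit(name,L,W,z,tp,sp):
    # tp/sp ordered: corners (+-L,+-W): ++,+-,--,-+
    c=np.array([[1,1],[1,-1],[-1,-1],[-1,1]])*[L/2,W/2]
    def pts(p): 
        a=p[2];return np.c_[c@np.array([[np.cos(a),np.sin(a)],[-np.sin(a),np.cos(a)]])+p[:2],np.full(4,z)]
    for nm,cams in(("top",[(T,tp)]),("scene",[(S,sp)]),("both",[(T,tp),(S,sp)])):
        p0=np.r_[unproj(T,tp,z)[:,:2].mean(0),0]
        u=unproj(T,tp,z); p0[2]=np.arctan2(*(u[0]-u[3])[[1,0]])
        r=least_squares(lambda p:np.concatenate([(proj(C,pts(p))-q).ravel() for C,q in cams]),p0)
        print(name,nm,r.x.round(4),"rms",np.sqrt(np.mean(r.fun**2)).round(2))
    print(np.linalg.norm(np.diff(np.r_[u,u[:1]],axis=0),axis=1).round(4))
# world x ~ up in image; y ~ left
fit("mould",.2,.09,.025,tz([[541,118],[634,98],[689,303],[590,326]]),sz([[243,400],[66,291],[139,230],[315,330]])[[0,3,2,1]])
fit("tray",.16,.086,.02,tz([[64,107],[152,77],[211,240],[125,269]]),sz([[680,152],[520,97],[560,43],[713,95]])[[3,0,1,2]])
E
python3 m.py
```

```text
mould top [ 0.5257 -0.2443  0.2217] rms 0.37
mould scene [ 0.5222 -0.2423  0.3727] rms 17.57
mould both [ 0.5241 -0.2432  0.2825] rms 12.51
[0.0902 0.1991 0.0952 0.2002]
tray top [0.5654 0.2027 0.3494] rms 0.56
tray scene [0.5689 0.2018 0.3549] rms 0.24
tray both [0.5668 0.2027 0.3513] rms 0.52
[0.0882 0.1653 0.0851 0.1651]
```

```bash
sed -i 's/\[\[243,400\],\[66,291\],\[139,230\],\[315,330\]\])\[\[0,3,2,1\]\]/[[315,330],[243,400],[66,291],[139,230]])/' m.py; python3 m.py
cat >> m.py <<'E'
cv2.imwrite('pics/x.png',T["frame"][:,:,::-1])
E
python3 - <<'E'
from plant import robot
from scipy.spatial.transform import Rotation as Ro
s=robot.read_state(); print(s['t'],Ro.from_rotvec(s['orientation']).as_matrix().round(3))
E
```

```text
mould top [ 0.5257 -0.2443  0.2217] rms 0.37
mould scene [ 0.5249 -0.2452  0.2256] rms 0.73
mould both [ 0.5253 -0.2448  0.2237] rms 0.59
[0.0902 0.1991 0.0952 0.2002]
tray top [0.5654 0.2027 0.3494] rms 0.56
tray scene [0.5689 0.2018 0.3549] rms 0.24
tray both [0.5668 0.2027 0.3513] rms 0.52
[0.0882 0.1653 0.0851 0.1651]
0.35 [[-0.     0.976  0.219]
 [ 0.     0.219 -0.976]
 [-1.     0.    -0.   ]]
```

Emit:
jog_arm([
  [3,45.9,-24.6,0,0,0,0],
  [3,45.9,-24.6,0,0,0,0],
  [3,45.9,-24.6,0,0,0,0],
  [3,45.9,-24.6,0,0,0,0],
  [3,45.9,-24.6,0,0,0,0],
])

```text
t: 0.98
tool_pos: [0.3687, -0.3799, 0.2007]
orientation: [1.045, 1.305, -1.045]
force: [0.4, -1.3, -0.3]
opening: 0.093
```

Emit:
jog_arm([
  [5,18.2,-9.8,0,0,0,0],
  [5,18.2,-9.8,0,0,0,0],
  [5,18.2,-9.8,0,0,0,0],
  [5,18.2,-9.8,0,0,0,0],
  [5,18.2,-9.8,0,0,0,0],
])

```text
t: 1.6
tool_pos: [0.5256, -0.2427, 0.1499]
orientation: [1.043, 1.308, -1.043]
force: [0.7, -0.4, -1.0]
opening: 0.093
```

Run:
```python
from plant import robot,optics
from h import *
c=optics.read_camera("wrist"); s=robot.read_state()
print(s['tool_pos'],s['force'],s['wrist_torque'])
im=c["frame"][:,:,::-1].copy(); cv2.imwrite("pics/w1raw.png",im)
a=.2237;M=lambda x,y,z:[.5253+np.cos(a)*x-np.sin(a)*y,-.2448+np.sin(a)*x+np.cos(a)*y,z]
for P,col in (([(100,45,25),(100,-45,25),(-100,-45,25),(-100,45,25)],(0,255,0)),([(54,28,25),(54,-28,25),(-54,-28,25),(-54,28,25)],(0,255,255)),([(35,7,60),(35,-7,60),(-35,-7,60),(-35,7,60)],(0,0,255))):
    q=proj(c,[M(x/1e3,y/1e3,z/1e3) for x,y,z in P]); cv2.polylines(im,[q.round().astype(int)],True,col,1); print(q.round(0).tolist())
cv2.imwrite("pics/w1.png",im)
```

```text
[ 0.52492589 -0.24387427  0.15039011] [-0.34254417  0.07085997  0.14169774] [ 0.01791545 -0.07176908 -0.02498332]
[[269.0, 89.0], [368.0, 89.0], [359.0, 280.0], [278.0, 280.0]]
[[289.0, 140.0], [348.0, 140.0], [345.0, 243.0], [292.0, 243.0]]
[[311.0, 166.0], [327.0, 166.0], [326.0, 240.0], [311.0, 240.0]]
```

View pics/w1.png

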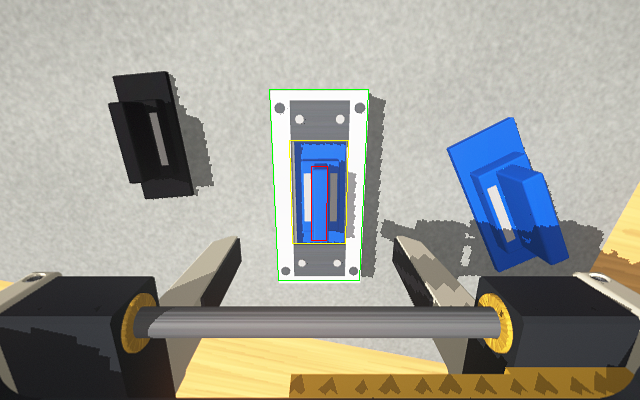

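The wrist view confirms the mould pose: the projected outlines fit to about 1 px, with the rib at (319,203). Descending.

Emit:
jog_arm([
  [6,0,0.1,0,0,0,0],
  [11.6,0,0.1,0,0,0,0],
  [11.6,0,0.1,0,0,0,0],
  [11.6,0,0.1,0,0,0,0.3],
], squeeze=20)

```text
t: 2.15
tool_pos: [0.5258, -0.2463, 0.0368]
orientation: [1.044, 1.304, -1.044]
force: [-0.0, -0.8, 0.2]
opening: 0.0868
```

```bash
cat > st.py <<'E'
from plant import robot
from h import *
s=robot.read_state(); R=Ro.from_rotvec(s['orientation']).as_matrix()
a=.2237; ex=np.array([np.cos(a),np.sin(a),0]); ey=np.array([-np.sin(a),np.cos(a),0])
d=s['tool_pos']-[.5253,-.2448,0]
print("t",round(s['t'],2),"mould xyz mm",(1e3*np.array([d@ex,d@ey,d[2]])).round(2),"F mould",np.array([s['force']@ex,s['force']@ey,s['force'][2]]).round(1),"tq",(s['wrist_torque']@np.c_[ex,ey,[0,0,1]]).round(2),"open",round(s['opening'],4),"tilt deg",np.degrees(np.arcsin(np.clip(R[:,0]@ex,-1,1))).round(2),"tooly yaw",np.arctan2(R[1,1],R[0,1]).round(4))
E
python3 st.py
```

```text
t 2.15 mould xyz mm [ 0.12 -1.57 36.83] F mould [-0.2 -0.8  0.2] tq [-0.   -0.02 -0.05] open 0.0868 tilt deg 0.06 tooly yaw 0.2213
```

Emit:
jog_arm([
  [0.2,0,-0.1,0,0,0,0.5],
  [0.2,0,-0.1,0,0,0,1],
  [0.2,0,-0.1,0,0,0,1],
  [0.2,0,-0.1,0,0,0,1],
  [0.2,0,-0.1,0,0,0,1],
], squeeze=25)

```text
t: 2.78
tool_pos: [0.5255, -0.2452, 0.0348]
orientation: [1.044, 1.304, -1.044]
force: [0.2, 0.1, 0.1]
opening: 0.0379
```

```bash
python3 st.py
```

```text
t 2.77 mould xyz mm [ 0.12 -0.47 34.82] F mould [0.2 0.  0.1] tq [ 0.04 -0.02  0.01] open 0.0379 tilt deg 0.06 tooly yaw 0.2214
```

Emit:
jog_arm([
  [0,0,0,0,0,0,1],
  [0,0,0,0,0,0,1],
  [0,0,0,0,0,0,1],
  [0,0,0,0,0,0,1],
])

```text
t: 3.28
tool_pos: [0.5256, -0.2454, 0.0348]
orientation: [1.044, 1.304, -1.044]
force: [-0.5, -1.3, -1.0]
opening: 0.0137
```

```bash
python3 st.py
```

```text
t 3.27 mould xyz mm [ 0.12 -0.6  34.82] F mould [-0.8 -1.2 -1. ] tq [-0.18 -0.05 -0.01] open 0.0137 tilt deg 0.06 tooly yaw 0.2214
```

Gripped (opening 13.7 mm). Now I'll feel toward +x.

Emit:
jog_arm([
  [0,0.2,0,0,0,0,1],
  [0,0.4,0,0,0,0,1],
  [0,0.6,0,0,0,0,1],
  [0,0.6,0,0,0,0,1],
])

```text
t: 3.78
tool_pos: [0.5294, -0.2444, 0.0347]
orientation: [1.042, 1.307, -1.047]
force: [-14.0, -2.0, 9.8]
opening: 0.0139
```

```bash
python3 st.py
```

```text
t 3.77 mould xyz mm [ 4.07 -0.52 34.75] F mould [-14.1   1.2   9.8] tq [0.21 2.19 0.06] open 0.0139 tilt deg -0.19 tooly yaw 0.2214
```

+x stops at about +4 mm with 14 N, so that's the shallow end. Going −x.

Emit:
jog_arm([
  [0,-0.4,0,0,0,0,1],
  [0,-0.8,0,0,0,0,1],
  [0,-1.2,0,0,0,0,1],
  [0,-1.5,0,0,0,0,1],
  [0,-1.7,0,0,0,0,1],
])

```text
t: 4.4
tool_pos: [0.5127, -0.2481, 0.0348]
orientation: [1.042, 1.307, -1.047]
force: [1.4, 0.4, -1.3]
opening: 0.014
```

```bash
python3 st.py
```

```text
t 4.4 mould xyz mm [-13.06  -0.45  34.79] F mould [ 1.4  0.1 -1.3] tq [ 0.09 -0.44 -0.01] open 0.014 tilt deg -0.18 tooly yaw 0.2213
```

Emit:
jog_arm([
  [0,-0.2,0,0,0,0,1],
  [0,-0.35,0,0,0,0,1],
  [0,-0.35,0,0,0,0,1],
])

```text
t: 4.78
tool_pos: [0.5105, -0.2485, 0.0351]
orientation: [1.044, 1.306, -1.045]
force: [7.0, 2.3, -3.6]
opening: 0.0138
```

```bash
python3 st.py
```

```text
t 4.78 mould xyz mm [-15.29  -0.32  35.11] F mould [ 7.4  0.6 -3.6] tq [ 0.18 -1.46  0.07] open 0.0138 tilt deg -0.03 tooly yaw 0.2215
```

Stop at about −15.2 mm (19 mm total travel), which matches the deep recess at −x. I'll ease off 4 mm so the tilted flange end and body clear the stop and lip, then tip the +x end up.

Emit:
jog_arm([
  [-0.1,0.4,0,0,0,0,1],
  [-0.1,0.4,0,0,0,0,1],
  [-0.5,0.2,0,0,0,3.5,1],
  [-0.85,0,0,0,0,7,1],
  [-0.85,0,0,0,0,7,1],
], squeeze=35)

```text
t: 5.4
tool_pos: [0.5091, -0.2487, 0.0432]
orientation: [1.11, 1.227, -0.955]
force: [-0.9, -0.5, -4.9]
opening: 0.014
```

```bash
python3 st.py
```

```text
t 5.4 mould xyz mm [-16.68  -0.22  43.21] F mould [-1.  -0.3 -4.9] tq [-0.02  0.24  0.05] open 0.014 tilt deg 6.89 tooly yaw 0.2202
```

Emit:
jog_arm([
  [0,0.15,0,0,0,0,1],
  [-0.35,0.05,0,0,0,3.4,1],
  [-0.75,-0.1,0,0,0,6.9,1],
  [-0.75,-0.1,0,0,0,6.9,1],
])

```text
t: 5.9
tool_pos: [0.5065, -0.2491, 0.0501]
orientation: [1.171, 1.148, -0.865]
force: [-0.4, 0.1, -4.1]
opening: 0.0136
```

```bash
python3 st.py
python3 - <<'E'
from plant import robot,optics
import cv2
c=optics.read_camera("scene")["frame"][:,:,::-1]; w=optics.read_camera("wrist")["frame"][:,:,::-1]
cv2.imwrite("pics/s2.png",cv2.resize(c[150:300,150:350],None,fx=4,fy=4,interpolation=cv2.INTER_CUBIC)); cv2.imwrite("pics/w2.png",w)
E
```

```text
t 5.9 mould xyz mm [-1.925e+01 -3.000e-02  5.014e+01] F mould [-0.3  0.2 -4.1] tq [-0.01  0.31  0.01] open 0.0136 tilt deg 13.7 tooly yaw 0.2192
```

View pics/w2.png

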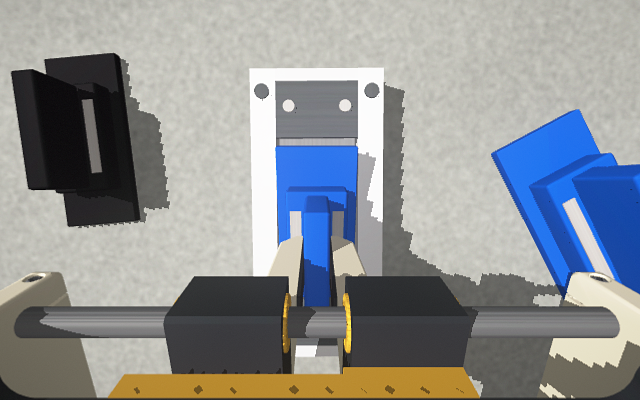

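View pics/s2.png

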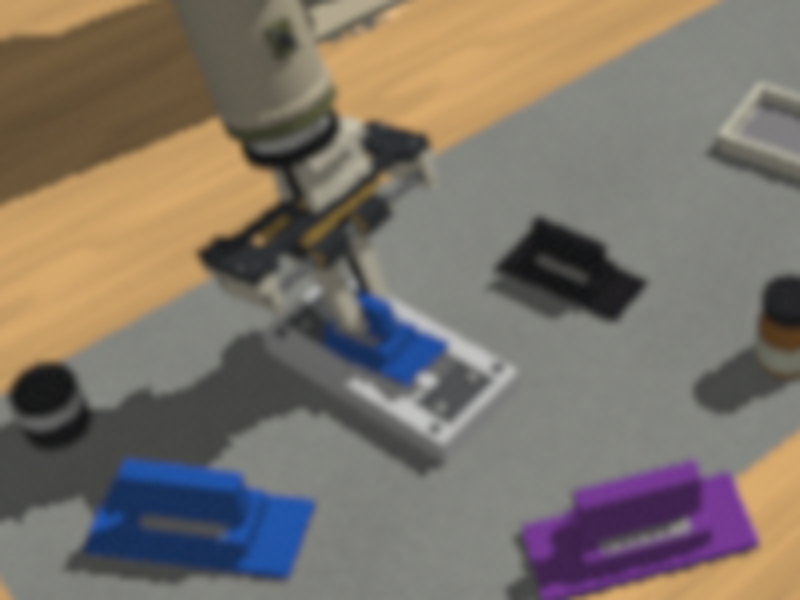

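The casting's +x end is up past its lip (wrist view: flange end at row ~147, lip edge at ~138), and there's no contact force. Drawing it out along its tilted length.

Emit:
jog_arm([
  [0,0.5,0,0,0,0,1],
  [0,1.0,0,0,0,0,1],
  [0,2.0,0,0,0,0,1],
  [0,3.0,0,0,0,0,1],
  [0,4.0,0,0,0,0,1],
])

```text
t: 6.62
tool_pos: [0.5461, -0.2404, 0.0602]
orientation: [1.169, 1.148, -0.865]
force: [0.2, -0.5, -4.1]
opening: 0.0136
```

```bash
python3 st.py
```

```text
t 6.62 mould xyz mm [21.21 -0.35 60.16] F mould [ 0.  -0.6 -4.1] tq [0.   0.26 0.  ] open 0.0136 tilt deg 13.69 tooly yaw 0.2203
```

Emit:
jog_arm([
  [-4.9,1.2,0,0,0,0,1],
  [-9.7,2.4,0,0,0,-6,1],
  [-9.7,2.4,0,0,0,-13.7,1],
  [-9.7,2.4,0,0,0,-13.7,1],
  [-9.7,2.4,0,0,0,-13.7,1],
])

```text
t: 7.25
tool_pos: [0.5461, -0.2397, 0.1587]
orientation: [1.046, 1.307, -1.044]
force: [-0.4, 0.7, -5.4]
opening: 0.0134
```

```bash
python3 st.py
python3 - <<'E'
from plant import robot
from h import *
s=robot.read_state();R=Ro.from_rotvec(s['orientation']).as_matrix()
print(s['tool_pos'],s['q'].round(2)); d=np.array([.5668,.2027,.16])-s['tool_pos']; print((R.T@d*100).round(2), np.degrees(.3513-np.arctan2(R[1,1],R[0,1])))
E
```

```text
t 7.25 mould xyz mm [ 21.46   0.39 158.72] F mould [-0.3  0.8 -5.4] tq [ 0.06 -0.01  0.01] open 0.0134 tilt deg 0.02 tooly yaw 0.221
[ 0.54614247 -0.23966283  0.15871977] [-0.5   0.16  1.57  0.    1.42  0.85]
[ -0.06  11.71 -42.71] 7.4675922121526845
```

Emit:
jog_arm([
  [0,11.7,-42.7,-7.5,0,0,1],
  [0,11.7,-42.7,-7.5,0,0,1],
  [0,11.7,-42.7,-7.5,0,0,1],
  [0,11.7,-42.7,-7.5,0,0,1],
  [0,11.7,-42.7,-7.5,0,0,1],
])

```text
t: 7.88
tool_pos: [0.5597, 0.0731, 0.1591]
orientation: [0.95, 1.356, -0.945]
force: [0.4, 0.6, -3.7]
opening: 0.0139
```

```bash
cat > go.py <<'E'
import sys
from plant import robot
from h import *
s=robot.read_state();R=Ro.from_rotvec(s['orientation']).as_matrix()
print(s['t'],s['tool_pos'],s['force'],s['opening']); d=np.array([.5668,.2027,float(sys.argv[1])])-s['tool_pos']; print((R.T@d*100).round(2), np.degrees(.3513-np.arctan2(R[1,1],R[0,1])),np.degrees(np.arcsin(R[:2,0])))
E
python3 go.py .16
```

```text
7.875 [0.55972148 0.07314286 0.15911826] [ 0.35843668  0.59450735 -3.7248188 ] 0.013942932823262201
[ -0.05   5.11 -11.92] 0.04441038600234049 [0.04803707 0.1645049 ]
```

Emit:
jog_arm([
  [0,5.1,-11.9,0,0,0,1],
  [0,5.1,-11.9,0,0,0,1],
  [2,5.1,-11.9,0,0,0,1],
  [4,5.1,-11.9,0,0,0,1],
  [4,5.1,-11.9,0,0,0,1],
])

```text
t: 8.5
tool_pos: [0.5644, 0.2002, 0.1159]
orientation: [0.948, 1.359, -0.951]
force: [0.0, -0.3, -4.9]
opening: 0.0137
```

```bash
python3 go.py .034
python3 - <<'E'
from plant import robot,optics
from h import *
s=robot.read_state()
c=optics.read_camera("wrist"); im=c["frame"][:,:,::-1].copy()
a=.3513;M=lambda x,y,z:[.5668+np.cos(a)*x-np.sin(a)*y,.2027+np.sin(a)*x+np.cos(a)*y,z]
for L,W,z,col in ((80,43,20,(0,255,0)),(75,38,5,(0,0,255))):
    q=proj(c,[M(x*L/1e3,y*W/1e3,z/1e3) for x,y in((1,1),(1,-1),(-1,-1),(-1,1))]); cv2.polylines(im,[q.round().astype(int)],True,col,1)
cv2.imwrite("pics/w3.png",im)
E
```

```text
8.5 [0.56441573 0.20021448 0.11590933] [ 0.0355927  -0.29992069 -4.90220715] 0.013683034520591416
[ 8.19  0.34 -0.13] 0.148380873590576 [-0.2814377   0.07582113]
```

View pics/w3.png

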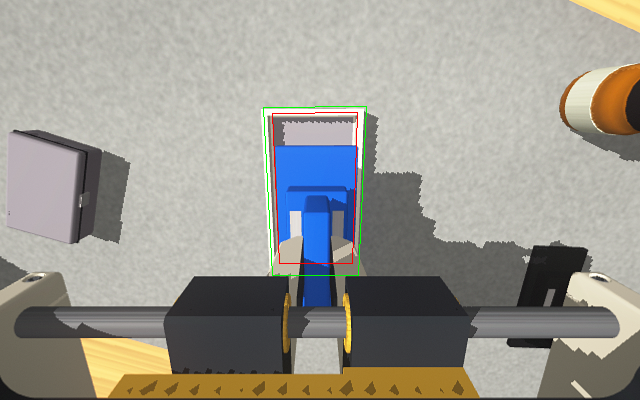

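The wrist view shows the tray outline matching within about 1 px and the block aligned with it. Lowering.

Emit:
jog_arm([
  [4,0.35,-0.1,0,0,0,1],
  [7.0,0.35,-0.1,0,0,0,1],
  [7.7,0.35,-0.1,0,0,0,1],
  [7.7,0.35,-0.1,0,0,0,1],
  [7.7,0.35,-0.1,0,0,0,1],
])

```text
t: 9.18
tool_pos: [0.57, 0.2028, 0.0428]
orientation: [0.952, 1.355, -0.947]
force: [0.1, 0.1, -4.3]
opening: 0.0136
```

```bash
python3 go.py .0338
```

```text
9.175 [0.56997429 0.20282274 0.04283957] [ 0.08562049  0.08810749 -4.34905657] 0.013589104207396311
[ 0.9  -0.3  -0.09] 0.19465954002711172 [0.04414305 0.1658356 ]
```

Emit:
jog_arm([
  [0.4,-0.2,0,0,0,0,1],
  [0.6,-0.2,0,0,0,0,1],
  [0.8,-0.2,0,0,0,0,1],
  [0.8,-0.2,0,0,0,0,1],
])

```text
t: 9.68
tool_pos: [0.5678, 0.2022, 0.0345]
orientation: [0.951, 1.355, -0.947]
force: [-0.2, 0.4, -4.3]
opening: 0.0136
```

```bash
python3 go.py .0338
```

```text
9.675 [0.56781309 0.20215496 0.03450461] [-0.18437431  0.37804698 -4.28573531] 0.013604777414675149
[ 0.07 -0.08 -0.09] 0.18819911724784474 [0.01178442 0.15609391]
```

Emit:
jog_arm([
  [0.07,0,0,0,0,0,1],
  [0.12,0,0,0,0,0,1],
  [0.12,0,0,0,0,0,1],
])

```text
t: 10.05
tool_pos: [0.5682, 0.2023, 0.0339]
orientation: [0.952, 1.355, -0.947]
force: [-1.4, -0.3, 1.3]
opening: 0.0135
```

```bash
python3 go.py .0338
```

```text
10.05 [0.56815342 0.20227133 0.03387913] [-1.44140405 -0.25174208  1.25555967] 0.01346705471788557
[ 0.01 -0.11 -0.09] 0.18629212828263372 [0.04738814 0.16505714]
```

The force went from −4.3 to +1.3 N at the predicted height, so the block is resting on the floor. Releasing slowly.

Emit:
jog_arm([
  [0,0,0,0,0,0,0.7],
  [0,0,0,0,0,0,0.6],
  [0,0,0,0,0,0,0.5],
  [0,0,0,0,0,0,0.5],
])

```text
t: 10.55
tool_pos: [0.5681, 0.2023, 0.0339]
orientation: [0.952, 1.355, -0.947]
force: [0.4, -0.4, -0.0]
opening: 0.0454
```

```bash
python3 go.py .0338
```

```text
10.55 [0.56814847 0.20228092 0.0338737 ] [ 0.43375336 -0.3701008  -0.04597886] 0.045384377540095965
[ 0.01 -0.11 -0.09] 0.18689541189235956 [0.04795067 0.1666298 ]
```

Emit:
jog_arm([
  [-3,0,0,0,0,0,0.5],
  [-8,0,0,0,0,0,0.5],
  [-12,0,0,0,0,0,0.5],
  [-12,0,0,0,0,0,0.5],
  [-12,0,0,0,0,0,0.5],
])

```text
t: 11.18
tool_pos: [0.5678, 0.2018, 0.1533]
orientation: [0.951, 1.355, -0.947]
force: [-0.8, 0.6, 0.2]
opening: 0.0462
```

Run:
```python
from plant import robot,optics
from h import *
c=optics.read_camera("wrist"); cv2.imwrite("pics/w4.png",c["frame"][:,:,::-1])
s=optics.read_camera("scene")["frame"][:,:,::-1];cv2.imwrite("pics/s4.png",cv2.resize(s[130:330,120:420],None,fx=2.6,fy=2.6,interpolation=cv2.INTER_CUBIC))
```

```text
(no output)
```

View pics/w4.png

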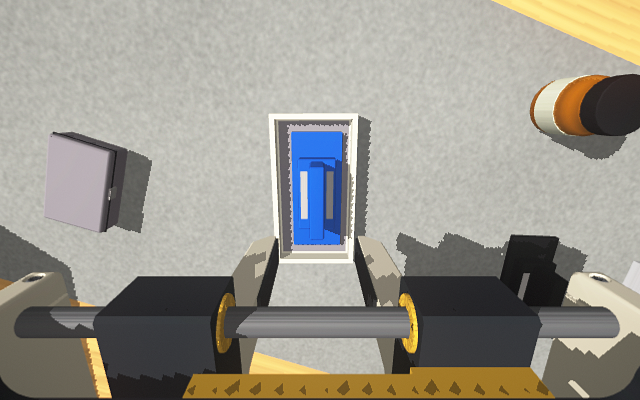

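View pics/s4.png

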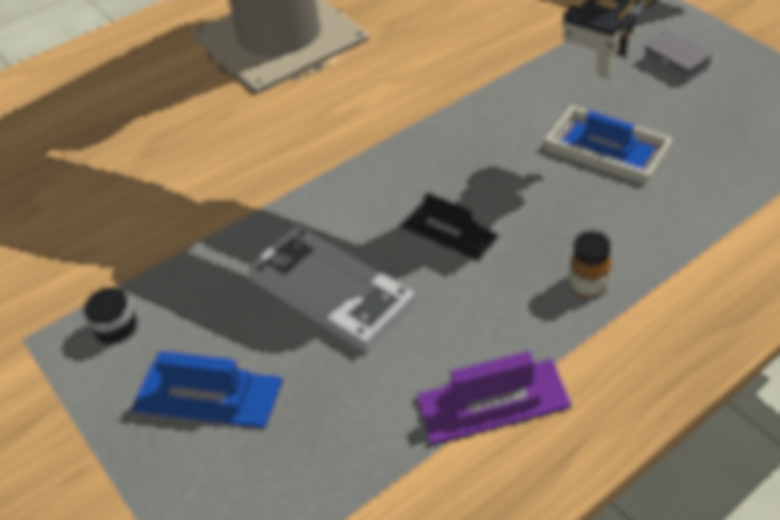

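The block lies flat in the tray, rib up and lengthwise, spanning wrist-view pixels (291–342, 130–245) inside the rim. The mould is empty and the bystanders are where they were.

```bash
python3 -c "
from plant import ticket; print(ticket.close_job())"
```

```text
the job is handed in; nothing more can be done
None
```

The blue casting is out of the mould and lying flat in the inspection tray, rib up and lengthwise. The gripper has let go and is clear above it. I handed the job in at about 11.3 s on the robot's clock; the report gave no verdict.

- **Finding the deep end:** sliding toward +x stopped after about 4 mm. Sliding toward −x ran about 19 mm between the stops, so the deep recess is at −x.
- **Freeing it:** I pushed the block to the −x stop, eased it back, tipped the +x end up about 13.7° and drew it out along its tilt. The largest contact force I read was about 17 N, on the +x test. I saw no sign of contact during the tipping or the draw-out.
- **Setting it down:** the block touched the tray floor at the height I had predicted. The vertical force went from −4.3 N to +1.3 N before I opened the fingers slowly.
- **Last checks:** the wrist and scene views show the block inside the rim and the mould empty. The jar, slide box and lens case look unmoved; I judged that by eye and did not measure it. No check failed, apart from arm tracking errors of 1 to 4 mm that I corrected along the way.

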